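# Drain the sieves and close the sample pots

### The job

First take the reagent bottle off the draining tray and stand it upright on the bench, well clear of the tray. Then lift every sieve basket out of its pot and stand it flat in the tray, and close each of the three pots with the cover of its own colour, plug down in the mouth and sitting level all round the rim. Keep the pots standing upright.

Things in the scene. Friction and masses are not known exactly. Their poses are not given: they have to be found in the camera images.
- tray: White square draining tray with a low rim, fixed to the bench, 206 x 206 mm outside, 200 x 200 mm inside, rim 12 mm high. Origin under its centre on the bench; the inner floor is 3 mm above the origin; x and y run along its sides, z up.
- bottle: Screw-cap reagent bottle with a green cap, standing in the tray at the start; body 43 mm in diameter and 76 mm high, with a cap 26 mm in diameter up to 92 mm. About 0.3 kg. Origin at the centre of its underside, z up along the bottle. The bench at the right, in front of the tube rack, is always free round x = 0.385, y = -0.245 m (about 100 mm across).
- pot_red: Loose white plastic pot, open on top, with a red band round it: 84 mm outside diameter, 76 mm inside, 75 mm high, about 0.45 kg. Origin at the centre of its underside, z up.
- cover_red: Loose red cover for the pot with the red band, about 0.09 kg: a disc 90 mm in diameter and 5 mm thick, whose underside is 8 mm above the origin; below it a plug 68 mm in diameter and 8 mm deep that goes into the pot's mouth; above it an upright knob 22 mm in diameter from 13 to 45 mm above the origin. Origin at the centre of the plug's underside, z up along the knob. Lies plug down on the bench at the start. Seated on its pot, its origin is 67 mm above the pot's origin.
- rim_red (a point): Centre of the mouth of the pot with the red band, at rim height (75 mm above the pot's underside), z up.
- pot_blue: Loose white plastic pot, open on top, with a blue band round it: 84 mm outside diameter, 76 mm inside, 75 mm high, about 0.45 kg. Origin at the centre of its underside, z up.
- cover_blue: Loose blue cover for the pot with the blue band, about 0.09 kg: a disc 90 mm in diameter and 5 mm thick, whose underside is 8 mm above the origin; below it a plug 68 mm in diameter and 8 mm deep that goes into the pot's mouth; above it an upright knob 22 mm in diameter from 13 to 45 mm above the origin. Origin at the centre of the plug's underside, z up along the knob. Lies plug down on the bench at the start. Seated on its pot, its origin is 67 mm above the pot's origin.
- rim_blue (a point): Centre of the mouth of the pot with the blue band, at rim height (75 mm above the pot's underside), z up.
- pot_yellow: Loose white plastic pot, open on top, with a yellow band round it: 84 mm outside diameter, 76 mm inside, 75 mm high, about 0.45 kg. Origin at the centre of its underside, z up.
- cover_yellow: Loose yellow cover for the pot with the yellow band, about 0.09 kg: a disc 90 mm in diameter and 5 mm thick, whose underside is 8 mm above the origin; below it a plug 68 mm in diameter and 8 mm deep that goes into the pot's mouth; above it an upright knob 22 mm in diameter from 13 to 45 mm above the origin. Origin at the centre of the plug's underside, z up along the knob. Lies plug down on the bench at the start. Seated on its pot, its origin is 67 mm above the pot's origin.
- rim_yellow (a point): Centre of the mouth of the pot with the yellow band, at rim height (75 mm above the pot's underside), z up.
- sieve_1: Steel sieve basket with a black upright grip (may be absent), about 0.1 kg: basket 66 mm in diameter and 22 mm deep, flange 82 mm in diameter from 22 to 25 mm above the origin, grip 18 mm in diameter from 25 to 52 mm above the origin. Origin at the centre of the flat underside, z up along the grip. At the start it hangs by its flange in the mouth of a pot, its origin 53 mm above the pot's origin.
- sieve_2: Steel sieve basket with a black upright grip (may be absent), about 0.1 kg: basket 66 mm in diameter and 22 mm deep, flange 82 mm in diameter from 22 to 25 mm above the origin, grip 18 mm in diameter from 25 to 52 mm above the origin. Origin at the centre of the flat underside, z up along the grip. At the start it hangs by its flange in the mouth of a pot, its origin 53 mm above the pot's origin.
- sieve_3: Steel sieve basket with a black upright grip (may be absent), about 0.1 kg: basket 66 mm in diameter and 22 mm deep, flange 82 mm in diameter from 22 to 25 mm above the origin, grip 18 mm in diameter from 25 to 52 mm above the origin. Origin at the centre of the flat underside, z up along the grip. At the start it hangs by its flange in the mouth of a pot, its origin 53 mm above the pot's origin.
Mind the look-alikes: they are no part of the job. What is shaped like the cover_red but brown or pink is not meant.

How it is judged:
By the outcome, as a careful person would: the job done as asked, in the order asked, and still so for the second after the job is handed in, with the robot touching nothing.
Of sieve_1, sieve_2, sieve_3 only 2 to 3 are there at a start; the rules pass over those that are not, and their reading is None.
At some moment in a run one of cover_red, cover_blue, cover_yellow may be knocked a few centimetres aside while the robot is not near it.
Once in a run the grip may slacken for a moment while it holds something.
It also fails if it takes over 210 s, if anything falls off the work surface, if the arm or the gripper's body presses on something with over 40 N, if the wrist force passes 120 N, or if a joint passes its speed limit or range.

### The arm

A 7-joint arm with a two-finger parallel gripper is mounted at the origin on a cart in front of the work surface, level with it; the furniture and walls round the work are solid. World frame = base frame: x ahead of the robot, y to its left, z up, the work surface at z = 0. Lengths are in m, angles in rad, forces in N, time in s.
With the tool pointing down it reaches from about 0.4 to 0.85 m from the base axis. Payload 10.4 kg.
Tool frame: the origin (TCP) lies midway between the tips of the shut fingers; the grasp point (between the pads) lies 19 mm behind it; z points along the fingers, y is the line along which they close (so a half turn about z gives the same grasp; the last joint's range is limited). The gripper opens to 87 mm and grips with 3 to 60 N. Pads are 19 mm wide; open, the fingers measure 117 mm over their backs; the gripper's body (75 mm by 190 mm) begins 51 mm behind the grasp point.
Start: joints at [1.318, 0.332, -0.065, 1.46, 0.022, 1.35, -0.088], TCP at [0.142, -0.609, 0.223] pointing down, gripper open.
Joint ranges: [-2.6, 2.6], [-0.5, 2.12], [-1.47, 1.34], [0.16, 2.42], [-1.27, 4.41], [0.06, 2.06], [-2.6, 2.6]. Speed limits (rad/s): [2.22, 2.22, 2.79, 2.79, 3.14, 3.14, 3.14].

### API

Orientations are given as a unit quaternion [x, y, z, w].
In Python, from bench import r gives the robot as it stands.
- The arm moves only by the tool move_arm, never from a script. Its argument "targets" is a list of rows, each a list of 3 entries, a list of its own where there are three numbers: the shift along the tool's x, y, z in cm, then the turn, a rotation vector about the tool's x, y, z in rad, then the opening in per cent of the stroke, from 0 (shut) to 100 (fully open). In form: [[[x, y, z], [wx, wy, wz], gripper], ...]. A call has 1 to 20 rows; each row shifts and turns the commanded pose from where the row before left it, along the tool's axes as they then stand; what a row does not reach is not made up. A row lasts 1/8 s, in which the tool goes at most 62.5 mm and 10.7 degrees, less where a joint would pass 70% of its speed; a pose out of reach is approached as far as the arm can. A call with a gripper value outside its range is refused whole. The fingers move at their own pace and stop on an object; "grip_force" is the grip in N (left out, the last holds). Time passes only in rows, so rows that do not move let the fingers close. It gives the time, the measured TCP pose, the force, the opening and the grip force at its end, in the units of the state.
- r.read_state(): the state, without advancing time (a new reading comes with each control period).
- r.camera(name): name is "side" or "top"; returns a dict with "image" (384x512x3 uint8, blue, green, red), "vertical_fov" (degrees; the focal length in pixels is half the picture's height over the tangent of half this angle, whatever the lens; pixels are square), "cx", "cy" (the principal point, pixels), "cam_to_world" (4x4, takes a point from camera to world coordinates). Camera axes: x right, y down, z forward; pixel columns grow to the right and rows downward; lengths in m; the calibration is good to about 2 mm. A picture is of the moment at which its call begins. There is no depth.
- r.close_job(): hands the job in; it is judged then, once.
The state is a dict: "time": time; "joint_positions": joint angles; "joint_vel": joint speeds; "joint_torque": joint torques, N m; "ee_pos": TCP position; "eef_rot": TCP orientation; "ft_force": force on the tool from outside, world axes, zero at the start; "torque": the same for the moment, N m; "width": finger opening in m; "grip_force": force on a finger pad.
Only numpy, scipy, OpenCV 4.12 (cv2) and the standard library are available. Lean on these libraries where they do the work, as an engineer would, in place of code of your own. Each camera call takes 0.05 s, during which the arm holds its last target. There are 200 camera calls.

## Working session

There is one attempt and no reset: what is moved stays moved. The work goes in short steps, Python scripts to look and compute and a tool call to move; the robot and the scene stay as the last step left them, time stands still between calls to the robot, and variables do not carry over. Pictures are saved under pics/ and viewed, at most 16 in all, crops included, and the job is handed in when it is done.

Besides the shell and the picture viewer there is one more tool, called by a JSON object that holds its "name" and its "arguments", one argument or row to a line. move_arm: Moves the arm, as the interface text tells. Its arguments: {"type":"object","properties":{"targets":{"type":"array"},"grip_force":{"type":"number"}},"required":["targets"]}

```bash
ls; mkdir -p pics
cat > h.py <<'E'
import numpy as np, cv2
from bench import r
from scipy.spatial.transform import Rotation as R
def cam(n):
    c=r.camera(n); c['f']=192/np.tan(np.radians(c['vertical_fov'])/2); return c
def pix2plane(c,u,v,z):
    d=np.array([(u-c['cx'])/c['f'],(v-c['cy'])/c['f'],1.0]); T=np.array(c['cam_to_world'])
    d=T[:3,:3]@d; o=T[:3,3]; return o+d*(z-o[2])/d[2]
def proj(c,p):
    T=np.array(c['cam_to_world']); q=T[:3,:3].T@(np.array(p)-T[:3,3]); return c['f']*q[0]/q[2]+c['cx'],c['f']*q[1]/q[2]+c['cy']
E
python3 - <<'E'
from h import *
s=r.read_state()
for k in s: print(k,s[k])
for n in('top','side'):
    c=cam(n); cv2.imwrite(f'pics/{n}0.png',c['image']); print(n,{k:c[k] for k in c if k!='image'})
E
```

```text
pics
time 0.0
joint_positions [ 1.31840371  0.33287131 -0.06474401  1.46090326  0.02161079  1.34989059
 -0.08850086]
joint_vel [ 0.00119051  0.00065181  0.00072354  0.00101021 -0.00254655  0.00033045
  0.00065909]
joint_torque [-1.47182673e-03 -6.23256898e+01  2.37387355e-02 -3.89909863e+01
 -6.14496949e-02  3.95927543e-02  1.37082643e-04]
ee_pos [ 0.14229349 -0.60820833  0.22177257]
eef_rot [ 9.93402813e-01  1.14675099e-01 -1.07827748e-04 -6.79632280e-04]
ft_force [-0.28317917  0.12710558  0.27630737]
torque [ 0.03097042  0.01054149 -0.01816589]
grip_force 0.0
width 0.08700709918777089
top {'vertical_fov': 53.06166186618198, 'cx': 248.5663770177622, 'cy': 189.6894091754725, 'cam_to_world': array([[ 0.01456327, -0.99300088,  0.11720566,  0.39733762],
       [-0.99985138, -0.01338064,  0.01087077, -0.06510949],
       [-0.0092264 , -0.11734656, -0.99304817,  1.31107177],
       [ 0.        ,  0.        ,  0.        ,  1.        ]]), 'f': np.float64(384.57405147081846)}
side {'vertical_fov': 42.16203209395063, 'cx': 248.8920372995038, 'cy': 188.7849865567404, 'cam_to_world': array([[ 0.47892197, -0.47719737,  0.73682862, -0.8743839 ],
       [-0.87768656, -0.24372608,  0.41263046, -0.84727624],
       [-0.01732182, -0.84432237, -0.53555549,  1.10237261],
       [ 0.        ,  0.        ,  0.        ,  1.        ]]), 'f': np.float64(498.0709238021369)}
```

View pics/top0.png

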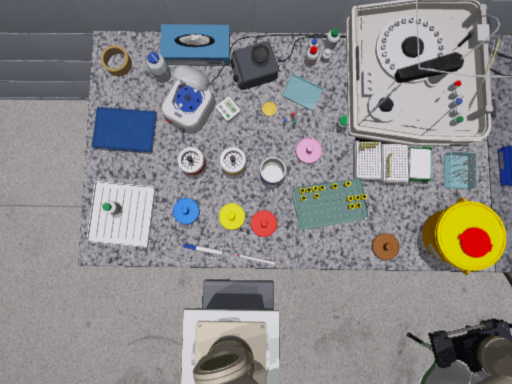

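View pics/side0.png

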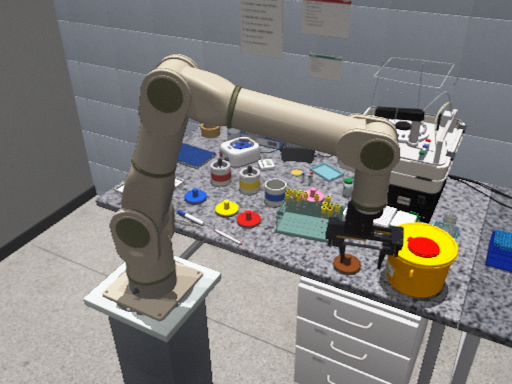

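The top view shows the bottle with a green cap at (110,208) in the tray and the pots at (191,160), (232,160) and (272,170), the last one empty. The covers are blue (186,211), yellow (232,216) and red (263,223). The look-alikes are pink (309,150) and brown (385,246). The side view shows the bands as red, yellow and blue from left to right, and the arm is clear of that area. Next I'll measure and enlarge this region.

```bash
cat >> h.py <<'E'
HSV={'red':[((0,150,90),(6,255,255)),((174,150,90),(180,255,255))],'blue':[((100,150,80),(118,255,255))],'yellow':[((24,150,100),(34,255,255))],'green':[((55,100,40),(85,255,255))]}
def mask(img,col):
    h=cv2.cvtColor(img,cv2.COLOR_BGR2HSV); m=0
    for a,b in HSV[col]: m=m|cv2.inRange(h,a,b)
    return m
def blobs(img,col,roi=None,amin=30):
    m=mask(img,col)
    if roi: z=np.zeros_like(m); z[roi[1]:roi[3],roi[0]:roi[2]]=255; m&=z
    cs,_=cv2.findContours(m,cv2.RETR_EXTERNAL,cv2.CHAIN_APPROX_NONE); out=[]
    for k in cs:
        a=cv2.contourArea(k)
        if a>=amin: (e,ax,_)=cv2.fitEllipse(cv2.convexHull(k)) if len(cv2.convexHull(k))>4 else cv2.minAreaRect(k); out.append((a,e,ax))
    return sorted(out,key=lambda t:-t[0])
E
python3 - <<'E'
from h import *
c=cam('top'); im=c['image']
cv2.imwrite('pics/crop1.png',cv2.resize(im[130:280,80:340],None,fx=3,fy=3,interpolation=cv2.INTER_CUBIC))
for col,z in(('red',.012),('blue',.012),('yellow',.012),('green',.092)):
    for a,e,ax in blobs(im,col,(80,130,340,260)): print(col,a,np.round(e,1),np.round(ax,1),pix2plane(c,*e,z).round(4))
E
```

```text
red 490.5 [263.5 223.2] [25.5 25.8] [ 0.4377 -0.1028  0.012 ]
blue 1085.0 [126.1 139.2] [24.6 77.3] [0.7211 0.3761 0.012 ]
blue 491.0 [185.6 210.6] [25.5 25.8] [0.4766 0.1611 0.012 ]
yellow 497.5 [231.5 216.2] [25.7 26.1] [0.4598 0.0056 0.012 ]
yellow 40.0 [311. 189.] [ 5.7 26.1] [ 0.5558 -0.2629  0.012 ]
green 31.5 [106.3 206.3] [6.4 7.5] [0.4818 0.4008 0.092 ]
```

View pics/crop1.png

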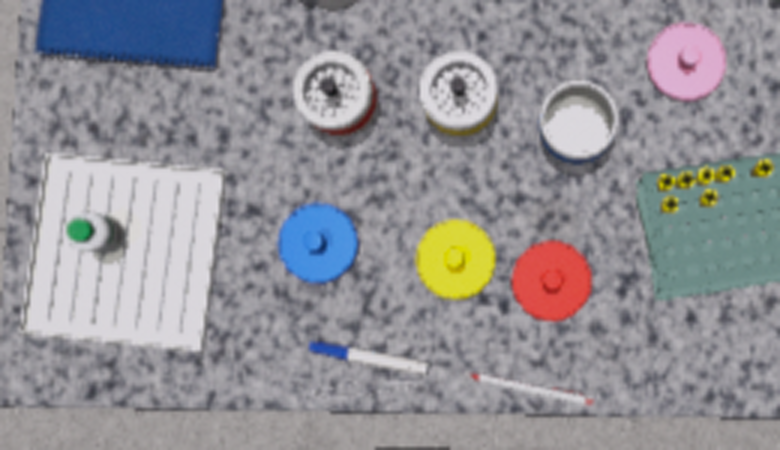

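The crop confirms the identities: blue, yellow and red covers by colour (pink is outside the set), two sieved pots (red and yellow bands), an empty blue-band pot, and the green-capped bottle in the tray. Next: pots, tray and a cross-check in the side view.

```bash
cat >> h.py <<'E'
def rims(c,roi=(165,135,300,195)):
    im=c['image']; x0,y0,x1,y1=roi; g=cv2.resize(cv2.cvtColor(im[y0:y1,x0:x1],cv2.COLOR_BGR2GRAY),None,fx=4,fy=4,interpolation=cv2.INTER_CUBIC)
    h=cv2.HoughCircles(cv2.medianBlur(g,5),cv2.HOUGH_GRADIENT_ALT,1,100,param1=200,param2=.6,minRadius=44,maxRadius=60)
    return [] if h is None else [((a+.5)/4-.5+x0,(b+.5)/4-.5+y0,rr/4) for a,b,rr in h[0]]
E
python3 - <<'E'
from h import *
c=cam('top'); im=c['image']
for u,v,q in rims(c): print('rim',round(u,1),round(v,1),round(q,1),pix2plane(c,u,v,.075).round(4))
# dark grips
g=cv2.cvtColor(im,cv2.COLOR_BGR2GRAY)
for (u,v) in((191,160),(233,160)):
    p=g[v-9:v+8,u-9:u+9].astype(float); w=np.clip(70-p,0,None); ys,xs=np.mgrid[v-9:v+8,u-9:u+9]
    uu,vv=(w*xs).sum()/w.sum(),(w*ys).sum()/w.sum(); print('grip',uu,vv,pix2plane(c,uu,vv,.098).round(4))
# tray
h=cv2.cvtColor(im,cv2.COLOR_BGR2HSV); m=cv2.inRange(h,(0,0,185),(180,40,255)); z=np.zeros_like(m); z[170:260,80:165]=255; m=cv2.morphologyEx(m&z,cv2.MORPH_CLOSE,np.ones((7,7)))
k=max(cv2.findContours(m,0,2)[0],key=cv2.contourArea); b=cv2.boxPoints(cv2.minAreaRect(k)); P=np.array([pix2plane(c,*q,.012)for q in b]); print('tray',b,P.round(3),P.mean(0),np.linalg.norm(P-np.roll(P,1,0),axis=1))
s=cam('side'); 
for col in('red','blue','yellow'):
    for a,e,ax in blobs(s['image'],col,(150,140,300,260)): print(col,a,np.round(e,1),np.round(ax,1),pix2plane(s,*e,.013).round(4))
for n,p in dict(r=(.4377,-.1028,.013),b=(.4766,.1611,.013),y=(.4598,.0056,.013)).items(): print(n,proj(s,p))
cv2.imwrite('pics/crop2.png',cv2.resize(s['image'][120:270,100:300],None,fx=4,fy=4,interpolation=cv2.INTER_CUBIC))
E
```

```text
rim 272.4 169.4 13.4 [ 0.6108 -0.1281  0.075 ]
rim 231.4 158.6 12.8 [0.6447 0.0061 0.075 ]
rim 189.1 158.6 12.9 [0.643  0.1444 0.075 ]
rim 272.4 169.4 11.5 [ 0.6108 -0.1281  0.075 ]
grip 190.42931937172776 160.30366492146598 [0.633  0.1362 0.098 ]
grip 232.64583333333334 160.5 [6.341e-01 6.000e-04 9.800e-02]
tray [[ 86.43014 240.41368]
 [ 92.8137  179.76985]
 [153.7178  186.1808 ]
 [147.33426 246.82463]] [[0.372 0.492 0.012]
 [0.578 0.483 0.012]
 [0.558 0.273 0.012]
 [0.353 0.286 0.012]] [0.46523858 0.38332032 0.012     ] [0.20704028 0.20627055 0.21091329 0.20541725]
red 255.0 [248.1 218.5] [15.1 23.2] [ 0.4411 -0.1046  0.013 ]
red 62.5 [220.6 175.4] [10.8 17.7] [0.6631 0.1506 0.013 ]
blue 417.0 [193.1 154.4] [19.  38.1] [0.7668 0.3625 0.013 ]
blue 204.0 [195.1 195.3] [14.1 21.4] [0.4831 0.1612 0.013 ]
blue 55.5 [275.6 196.5] [ 8.2 17.3] [ 0.6224 -0.13    0.013 ]
blue 46.0 [241.7 145. ] [ 6.1 17.9] [0.9489 0.2081 0.013 ]
yellow 229.0 [226.4 207.7] [15.1 22.2] [0.4655 0.0041 0.013 ]
yellow 31.0 [296.4 194.1] [ 7.7 12.9] [ 0.6759 -0.1964  0.013 ]
r (np.float64(247.23991070429784), np.float64(218.87485559977014))
b (np.float64(194.17713629412464), np.float64(196.10721801942546))
y (np.float64(225.33913373698033), np.float64(208.32050079536657))
```

View pics/crop2.png

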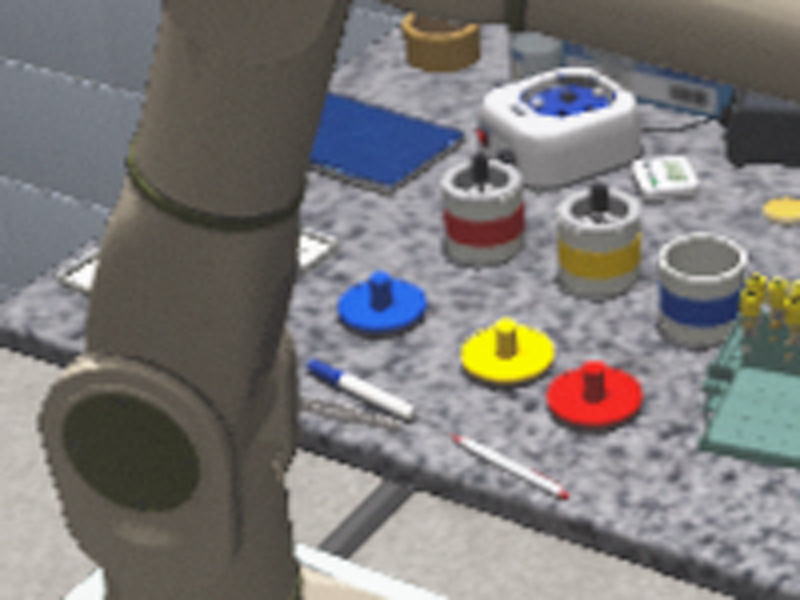

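The side view agrees with the top estimates to about 1 px, and the bands are clear: red at (220,175), yellow at (249,181), blue at (275,193). Next I'll refine the rims with a radial edge fit in both views.

```bash
cat >> h.py <<'E'
from scipy.optimize import least_squares
from scipy.ndimage import map_coordinates, gaussian_filter
def rimfit(c,x,y,z=.075,rad=.042,rng=.008,inner=False):
    """circle edge at known height: sample radially in world, strongest white->dark step, robust centre"""
    g=gaussian_filter(cv2.cvtColor(c['image'],cv2.COLOR_BGR2GRAY).astype(float),.6); th=np.radians(np.arange(0,360,4)); pc=np.array([x,y])
    for _ in range(4):
        rr=np.linspace(rad-rng,rad+rng,41); pts=[]
        for t in th:
            uv=np.array([proj(c,(pc[0]+q*np.cos(t),pc[1]+q*np.sin(t),z)) for q in rr]); p=map_coordinates(g,[uv[:,1],uv[:,0]],order=1)
            d=-np.gradient(p); i=d.argmax()
            if d[i]>1.5: pts.append(pc+rr[i]*np.array([np.cos(t),np.sin(t)]))
        pts=np.array(pts); f=least_squares(lambda q:np.hypot(pts[:,0]-q[0],pts[:,1]-q[1])-rad,pc,loss='soft_l1',f_scale=.001)
        pc=f.x
    e=np.abs(f.fun); return pc.round(4),len(pts),np.median(np.abs(np.hypot(*(pts-pc).T)-rad)).round(4)
E
python3 - <<'E'
from h import *
c=cam('top'); s=cam('side')
for n,x,y,u,v in(('red',.64,.140,220.7,166.2),('yel',.64,.003,249.7,173.7),('blue',.6108,-.1281,275.7,184.5)):
    print(n,rimfit(c,x,y),rimfit(s,x,y),pix2plane(s,u,v,.075).round(4))
for n,x,y in(('r',.4377,-.1028),('b',.4766,.1611),('y',.4598,.0056)): print(n,rimfit(c,x,y,.013,.045),rimfit(s,x,y,.013,.045))
T=np.array(s['cam_to_world'])
for n,ut,vt,us,vs in(('redgrip',190.4,160,220,160),('yelgrip',232.6,160,250,168)):
  print(n,[pix2plane(c,ut,vt,z).round(4) for z in(.09,.105)],pix2plane(s,us,vs,.105).round(4))
g=c['image'];
E
```

```text
red (array([0.6407, 0.1413]), 90, np.float64(0.0004)) (array([0.6504, 0.1439]), 73, np.float64(0.0015)) [0.6396 0.1326 0.075 ]
yel (array([0.643, 0.003]), 90, np.float64(0.0004)) (array([0.6547, 0.0047]), 78, np.float64(0.0013)) [ 0.6406 -0.0041  0.075 ]
blue (array([ 0.6118, -0.1286]), 89, np.float64(0.0008)) (array([ 0.6134, -0.1312]), 67, np.float64(0.0016)) [ 0.614  -0.1339  0.075 ]
r (array([ 0.4114, -0.1031]), 20, np.float64(0.0016)) (array([ 0.4367, -0.0925]), 15, np.float64(0.0012))
b (array([0.4782, 0.1662]), 39, np.float64(0.0016)) (array([0.4833, 0.1511]), 1, np.float64(0.0))
y (array([0.4613, 0.0061]), 89, np.float64(0.0012)) (array([0.4657, 0.0033]), 78, np.float64(0.0016))
redgrip [array([0.6355, 0.1376, 0.09  ]), array([0.6326, 0.1351, 0.105 ])] [0.6381 0.1334 0.105 ]
yelgrip [array([0.6373, 0.0012, 0.09  ]), array([6.343e-01, 4.000e-04, 1.050e-01])] [ 0.6362 -0.0084  0.105 ]
```

The top rim fits are clean: red pot (.641,.141), yellow (.643,.003), blue (.612,-.129). The sieve grips are near (.635,.137) and (.636,.001). I'll plan an arc to the bottle with the tool turned to yaw 180° (tool x = -X, y = +Y).

```bash
cat >> h.py <<'E'
def rel(target,yaw=None):
    """remaining shift in tool axes (cm) and turn about tool axes to a tool-down pose of given yaw"""
    s=r.read_state(); q=R.from_quat(s['eef_rot']); d=q.inv().apply(np.array(target)-s['ee_pos'])*100
    out=[d.round(2).tolist()]
    if yaw is not None:
        t=R.from_euler('z',yaw,degrees=True)*R.from_euler('x',180,degrees=True); out.append((q.inv()*t).as_rotvec().round(3).tolist())
    return out
def st():
    s=r.read_state(); print(round(s['time'],2),s['ee_pos'].round(4),R.from_quat(s['eef_rot']).as_euler('zyx',degrees=True).round(1),'F',s['ft_force'].round(1),'w',round(s['width'],4),'g',s['grip_force'],'q',s['joint_positions'].round(2))
E
python3 - <<'E'
from h import *
s=r.read_state(); p=s['ee_pos']; az=np.arctan2(p[1],p[0]); rr=np.hypot(p[0],p[1]); az1=np.arctan2(.401,.482); N=24
yaw=R.from_quat(s['eef_rot']).as_matrix()[:2,0]; y0=np.arctan2(yaw[1],yaw[0]); print(np.degrees(y0))
P=[np.array([rr*np.cos(a),rr*np.sin(a)]) for a in np.linspace(az,az1,N+1)]
for i in range(N):
    y=y0+(np.pi-y0)*i/N; d=(P[i+1]-P[i])*100
    print([round(np.cos(y)*d[0]+np.sin(y)*d[1],1),round(np.sin(y)*d[0]-np.cos(y)*d[1],1)],round(-(np.pi-y0)/N,4))
E
```

```text
13.166544145991896
[np.float64(5.3), np.float64(-0.2)] -0.1213
[np.float64(5.3), np.float64(-0.0)] -0.1213
[np.float64(5.3), np.float64(0.2)] -0.1213
[np.float64(5.3), np.float64(0.4)] -0.1213
[np.float64(5.3), np.float64(0.5)] -0.1213
[np.float64(5.2), np.float64(0.7)] -0.1213
[np.float64(5.2), np.float64(0.9)] -0.1213
[np.float64(5.2), np.float64(1.1)] -0.1213
[np.float64(5.1), np.float64(1.3)] -0.1213
[np.float64(5.1), np.float64(1.5)] -0.1213
[np.float64(5.0), np.float64(1.7)] -0.1213
[np.float64(5.0), np.float64(1.9)] -0.1213
[np.float64(4.9), np.float64(2.0)] -0.1213
[np.float64(4.8), np.float64(2.2)] -0.1213
[np.float64(4.7), np.float64(2.4)] -0.1213
[np.float64(4.6), np.float64(2.6)] -0.1213
[np.float64(4.5), np.float64(2.7)] -0.1213
[np.float64(4.4), np.float64(2.9)] -0.1213
[np.float64(4.3), np.float64(3.1)] -0.1213
[np.float64(4.2), np.float64(3.2)] -0.1213
[np.float64(4.1), np.float64(3.4)] -0.1213
[np.float64(4.0), np.float64(3.5)] -0.1213
[np.float64(3.8), np.float64(3.7)] -0.1213
[np.float64(3.7), np.float64(3.8)] -0.1213
```

{"name": "move_arm", "arguments": {
  "targets": [
    [[0,0,-3],[0,0,0],100],
    [[5.3,-0.2,0],[0,0,-0.12],100],
    [[5.3,0,0],[0,0,-0.12],100],
    [[5.3,0.2,0],[0,0,-0.12],100],
    [[5.3,0.4,0],[0,0,-0.12],100],
    [[5.3,0.5,0],[0,0,-0.12],100],
    [[5.2,0.7,0],[0,0,-0.12],100],
    [[5.2,0.9,0],[0,0,-0.12],100],
    [[5.2,1.1,0],[0,0,-0.12],100],
    [[5.1,1.3,0],[0,0,-0.12],100],
    [[5.1,1.5,0],[0,0,-0.12],100],
    [[5,1.7,0],[0,0,-0.12],100],
    [[5,1.9,0],[0,0,-0.12],100]
  ]
}}

```text
time: 1.98
ee_pos: [0.5969, -0.2003, 0.2525]
eef_rot: [0.67, 0.742, -0.0, 0.0]
ft_force: [1.0, -0.3, 0.2]
width: 0.087
grip_force: 0.0
```

```bash
python3 -c "
from h import *
st()"
```

```text
1.98 [ 0.5969 -0.2003  0.2525] [-95.9   0.  180. ] F [ 1.  -0.3  0.2] w 0.087 g 0.0 q [ 0.66  0.38 -0.55  1.38  0.2   1.44  0.22]
```

{"name": "move_arm", "arguments": {
  "targets": [
    [[4.9,2,0],[0,0,-0.12],100],
    [[4.8,2.2,0],[0,0,-0.12],100],
    [[4.7,2.4,0],[0,0,-0.12],100],
    [[4.6,2.6,0],[0,0,-0.12],100],
    [[4.5,2.7,0],[0,0,-0.12],100],
    [[4.4,2.9,0],[0,0,-0.12],100],
    [[4.3,3.1,0],[0,0,-0.12],100],
    [[4.2,3.2,0],[0,0,-0.12],100],
    [[4.1,3.4,0],[0,0,-0.12],100],
    [[4,3.5,0],[0,0,-0.12],100],
    [[3.8,3.7,0],[0,0,-0.12],100],
    [[3.7,3.8,0],[0,0,-0.12],100],
    [[0,0,0],[0,0,0],100],
    [[0,0,0],[0,0,0],100]
  ]
}}

```text
time: 3.72
ee_pos: [0.4993, 0.399, 0.2524]
eef_rot: [0.017, 1.0, -0.0, 0.0]
ft_force: [0.6, -0.7, 0.3]
width: 0.0874
grip_force: 0.0
```

```bash
python3 -c "
from h import *
st(); c=cam('top'); print([(b,pix2plane(c,*b[1],.092)) for b in blobs(c['image'],'green',(85,180,150,250),10)])
print(rel((.482,.401,.15),180))"
```

```text
3.73 [0.4993 0.399  0.2524] [-178.1    0.   180. ] F [ 0.6 -0.7  0.3] w 0.0874 g 0.0 q [-0.08  0.52 -0.96  1.34  0.42  1.5   0.53]
[((18.0, (106.58056640625, 206.19882202148438), (5.75885534286499, 7.1980180740356445)), array([0.48214893, 0.39993465, 0.092     ]))]
[[1.8, 0.21, 10.23], [-0.001, 0.0, -0.034]]
```

{"name": "move_arm", "arguments": {
  "targets": [
    [[1.8,0.2,3],[0,0,-0.034],100],
    [[0,0,5],[0,0,0],100],
    [[0,0,5],[0,0,0],100],
    [[0,0,4],[0,0,0],100],
    [[0,0,2.5],[0,0,0],100],
    [[0,0,1.7],[0,0,0],100],
    [[0,0,0],[0,0,0],30],
    [[0,0,0],[0,0,0],30],
    [[0,0,0],[0,0,0],30],
    [[0,0,0],[0,0,0],30],
    [[0,0,0],[0,0,0],30]
  ],
  "grip_force": 35
}}

```text
time: 5.15
ee_pos: [0.4809, 0.4021, 0.0408]
eef_rot: [-0.001, 1.0, -0.0, 0.0]
ft_force: [-1.0, -5.8, 4.3]
width: 0.0451
grip_force: 2.4
```

```bash
python3 -c "
from h import *
st()"
```

```text
5.15 [0.4809 0.4021 0.0408] [179.9   0.  180. ] F [-1.  -5.8  4.3] w 0.0451 g 2.3643128930416424 q [-0.12  0.67 -0.88  1.61  0.56  1.14  0.43]
```

{"name": "move_arm", "arguments": {
  "targets": [
    [[0,0,0],[0,0,0],20],
    [[0,0,0],[0,0,0],20],
    [[0,0,0],[0,0,0],20],
    [[0,0,-1],[0,0,0],20],
    [[0,0,-2],[0,0,0],20],
    [[0,0,-4],[0,0,0],20],
    [[0,0,-4],[0,0,0],20],
    [[0,0,-4],[0,0,0],20],
    [[0,0,-4],[0,0,0],20],
    [[0,0,0],[0,0,0],20]
  ],
  "grip_force": 35
}}

```text
time: 6.4
ee_pos: [0.4812, 0.4038, 0.2351]
eef_rot: [-0.001, 1.0, 0.002, 0.002]
ft_force: [0.5, 0.1, -3.0]
width: 0.0424
grip_force: 35.0
```

```bash
python3 -c "
from h import *
st()"
```

```text
6.4 [0.4812 0.4038 0.2351] [ 179.8    0.3 -179.8] F [ 0.5  0.1 -3. ] w 0.0424 g 34.95775167597458 q [-0.07  0.5  -0.98  1.4   0.41  1.45  0.53]
```

{"name": "move_arm", "arguments": {
  "targets": [
    [[-2.5,-5,0],[0,0,0],20],
    [[-2.5,-5,0],[0,0,0],20],
    [[-2.5,-5,0],[0,0,0],20],
    [[-2.5,-5,0],[0,0,0],20],
    [[0,-5,0],[0,0,0],20],
    [[0,-5,0],[0,0,0],20],
    [[0,-5,0],[0,0,0],20],
    [[0,-5,0],[0,0,0],20],
    [[3.3,-5,0],[0,0,0],20],
    [[3.3,-5,0],[0,0,0],20],
    [[3.4,-5,0],[0,0,0],20],
    [[4,-4,0],[0,0,0],20],
    [[3.6,-3.6,0],[0,0,0],20],
    [[2,-2.3,0],[0,0,0],20],
    [[0,0,0],[0,0,0],20]
  ]
}}

```text
time: 8.28
ee_pos: [0.3843, -0.2487, 0.2302]
eef_rot: [0.001, 1.0, -0.0, -0.001]
ft_force: [0.6, 0.3, -2.5]
width: 0.0424
grip_force: 35.0
```

```bash
python3 -c "
from h import *
st(); print(rel((.385,-.245,.1),180)); s=cam('side'); cv2.imwrite('pics/s3.png',cv2.resize(s['image'][150:310,230:430],None,fx=3,fy=3))"
```

```text
8.28 [ 0.3843 -0.2487  0.2302] [-1.799e+02 -1.000e-01  1.800e+02] F [ 0.6  0.3 -2.5] w 0.0424 g 34.95811528991908 q [ 1.29 -0.01 -0.8   1.83 -0.    1.31  2.06]
[[-0.09, 0.38, 13.02], [-0.0, -0.001, -0.002]]
```

View pics/s3.png

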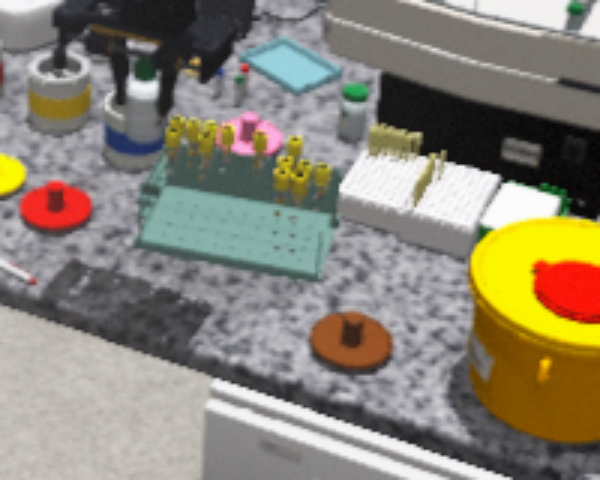

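The bottle hangs upright in the gripper (crop 145,85). The rack front is low and the bench ahead of it is free. Lowering.

{"name": "move_arm", "arguments": {
  "targets": [
    [[0,0.3,4],[0,0,0],20],
    [[0,0,5],[0,0,0],20],
    [[0,0,5],[0,0,0],20],
    [[0,0,3],[0,0,0],20],
    [[0,0,1.2],[0,0,0],20],
    [[0,0,0.5],[0,0,0],20],
    [[0,0,0],[0,0,0],20]
  ]
}}

```text
time: 9.2
ee_pos: [0.387, -0.2442, 0.0443]
eef_rot: [-0.001, 1.0, -0.0, 0.0]
ft_force: [0.3, 0.9, -2.3]
width: 0.0424
grip_force: 35.0
```

```bash
python3 -c "
from h import *
st()"
```

```text
9.2 [ 0.387  -0.2442  0.0443] [1.799e+02 1.000e-01 1.800e+02] F [ 0.3  0.9 -2.3] w 0.0424 g 34.95796706294641 q [ 1.2   0.25 -0.79  2.05  0.22  0.93  1.86]
```

{"name": "move_arm", "arguments": {
  "targets": [
    [[0,0,0.3],[0,0,0],20],
    [[0,0,0.2],[0,0,0],20],
    [[0,0,0.1],[0,0,0],20],
    [[0,0,0],[0,0,0],20]
  ]
}}

```text
time: 9.7
ee_pos: [0.3863, -0.2442, 0.0377]
eef_rot: [-0.001, 1.0, -0.0, 0.0]
ft_force: [-0.6, 0.3, -2.7]
width: 0.0424
grip_force: 35.0
```

{"name": "move_arm", "arguments": {
  "targets": [
    [[0,0,0.1],[0,0,0],20],
    [[0,0,0.1],[0,0,0],20],
    [[0,0,0],[0,0,0],20]
  ]
}}

```text
time: 10.07
ee_pos: [0.3867, -0.2445, 0.0373]
eef_rot: [-0.001, 1.0, -0.001, -0.0]
ft_force: [-10.5, 4.6, 25.6]
width: 0.0421
grip_force: 35.0
```

Contact. I'll ease off and open partly, since the rack is close.

{"name": "move_arm", "arguments": {
  "targets": [
    [[0,0,-0.15],[0,0,0],20],
    [[0,0,0],[0,0,0],55],
    [[0,0,0],[0,0,0],75],
    [[0,0,0],[0,0,0],85],
    [[0,0,0],[0,0,0],85],
    [[0,0,-2],[0,0,0],85],
    [[0,0,-5],[0,0,0],85],
    [[0,0,-5],[0,0,0],85],
    [[0,0,-5],[0,0,0],85],
    [[-4,4,-2],[0,0,0],85],
    [[-4,4,0],[0,0,0],85],
    [[-4,4,0],[0,0,0],85],
    [[-4,4,0],[0,0,0],85],
    [[-3,4,0],[0,0,0],85],
    [[0,0,0],[0,0,0],85]
  ]
}}

```text
time: 11.95
ee_pos: [0.5769, -0.0386, 0.2267]
eef_rot: [-0.005, 1.0, 0.002, -0.0]
ft_force: [-0.5, -0.8, -0.3]
width: 0.0737
grip_force: 0.0
```

```bash
python3 -c "
from h import *
st(); c=cam('top'); cv2.imwrite('pics/t4.png',cv2.resize(c['image'][120:280,80:400],None,fx=2.5,fy=2.5,interpolation=cv2.INTER_CUBIC))
for n,z in(('red',.013),('blue',.013),('yellow',.013)): print(n,[(b[0],np.round(b[1],1),pix2plane(c,*b[1],z).round(4)) for b in blobs(c['image'],n,(165,190,300,250),100)])"
```

```text
11.95 [ 0.5769 -0.0386  0.2267] [ 179.5   -0.  -179.8] F [-0.5 -0.8 -0.3] w 0.0737 g 0.0 q [ 0.77  0.38 -0.99  1.54  0.32  1.39  1.34]
red []
blue [(491.0, array([185.6, 210.6]), array([0.4763, 0.1609, 0.013 ]))]
yellow [(235.0, array([227.1, 216.9]), array([0.4573, 0.02  , 0.013 ]))]
```

View pics/t4.png

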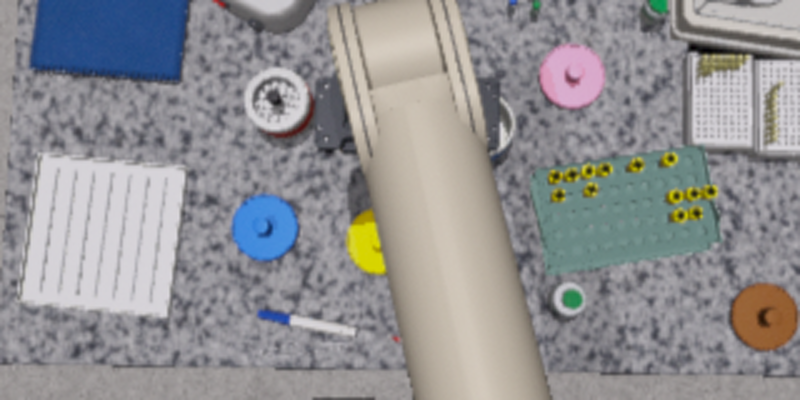

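The bottle stands upright at crop (570,298) on the free bench. Now the yellow pot's sieve.

{"name": "move_arm", "arguments": {
  "targets": [
    [[-3,2,0],[0,0,0],60],
    [[-2.9,2,2],[0,0,0.007],60],
    [[0,0,4],[0,0,0],60],
    [[0,0,4],[0,0,0],60],
    [[0,0,2],[0,0,0],60],
    [[0,0,1],[0,0,0],60],
    [[0,0,0.7],[0,0,0],60],
    [[0,0,0],[0,0,0],60]
  ],
  "grip_force": 25
}}

```text
time: 13.0
ee_pos: [0.635, -0.0037, 0.0906]
eef_rot: [0.003, 1.0, -0.0, 0.0]
ft_force: [0.1, -0.1, 0.3]
width: 0.0524
grip_force: 0.0
```

```bash
python3 -c "
from h import *
st(); s=cam('side'); cv2.imwrite('pics/s5.png',cv2.resize(s['image'][130:220,190:310],None,fx=5,fy=5,interpolation=cv2.INTER_CUBIC))"
```

```text
13.0 [ 0.635  -0.0037  0.0906] [-179.7    0.   180. ] F [ 0.1 -0.1  0.3] w 0.0524 g 0.0 q [ 0.58  0.62 -0.89  1.55  0.5   1.22  1.17]
```

View pics/s5.png

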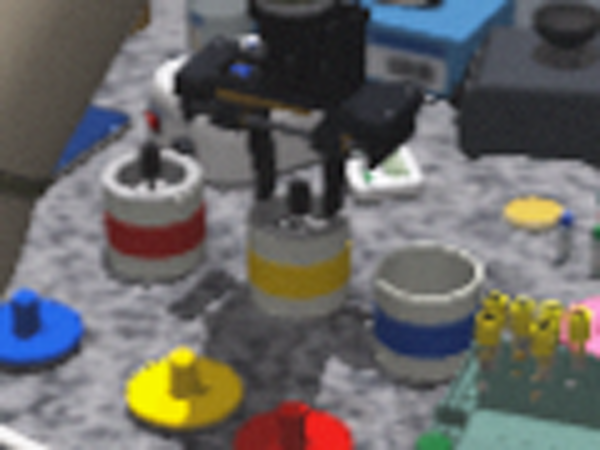

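The grip (299,195) sits midway between the fingers, so alignment is good.

{"name": "move_arm", "arguments": {
  "targets": [
    [[0,0,0.7],[0,0,0],60],
    [[0,0,0],[0,0,0],40],
    [[0,0,0],[0,0,0],10],
    [[0,0,0],[0,0,0],5],
    [[0,0,0],[0,0,0],5],
    [[0,0,0],[0,0,0],5]
  ],
  "grip_force": 25
}}

```text
time: 13.8
ee_pos: [0.6347, -0.0027, 0.0832]
eef_rot: [0.002, 1.0, 0.0, 0.0]
ft_force: [0.1, 2.2, -0.3]
width: 0.017
grip_force: 25.0
```

{"name": "move_arm", "arguments": {
  "targets": [
    [[0,0,-0.5],[0,0,0],5],
    [[0,0,-1],[0,0,0],5],
    [[0,0,-2],[0,0,0],5],
    [[0,0,-3],[0,0,0],5],
    [[0,0,-3],[0,0,0],5],
    [[0,0,0],[0,0,0],5]
  ]
}}

```text
time: 14.55
ee_pos: [0.6362, -0.0036, 0.182]
eef_rot: [0.003, 1.0, -0.0, 0.003]
ft_force: [0.9, 0.5, -1.0]
width: 0.0172
grip_force: 25.0
```

```bash
python3 -c "
from h import *
st(); c=cam('top'); 
print(rel((.467,.335,.15),176))"
```

```text
14.55 [ 0.6362 -0.0036  0.182 ] [-179.7    0.3  180. ] F [ 0.9  0.5 -1. ] w 0.0172 g 24.994186121039093 q [ 0.6   0.54 -0.93  1.45  0.44  1.36  1.21]
[[17.03, 33.8, 2.93], [-0.001, 0.003, 0.064]]
```

{"name": "move_arm", "arguments": {
  "targets": [
    [[1.87,4.82,0],[0,0,0],5],
    [[1.87,4.82,0],[0,0,0],5],
    [[1.87,4.82,0],[0,0,0],5],
    [[1.87,4.82,0],[0,0,0],5],
    [[1.87,4.82,0],[0,0,0],5],
    [[1.87,4.82,0],[0,0,0],5],
    [[1.87,4.82,0],[0,0,0],5],
    [[1.87,4.82,0],[0,0,0],5],
    [[1.87,4.82,0],[0,0,0],5],
    [[0,0,0],[0,0,0],5],
    [[0,0,3],[0,0,0],5],
    [[0,0,4],[0,0,0],5],
    [[0,0,4],[0,0,0],5],
    [[0,0,2],[0,0,0],5],
    [[0,0,0.8],[0,0,0],5],
    [[0,0,0.5],[0,0,0],5],
    [[0,0,0],[0,0,0],5]
  ]
}}

```text
time: 16.73
ee_pos: [0.4688, 0.4314, 0.0358]
eef_rot: [0.002, 1.0, 0.0, 0.0]
ft_force: [-0.2, -1.3, -1.4]
width: 0.017
grip_force: 25.0
```

```bash
python3 -c "
from h import *
st(); print(rel((.468,.43,.033),180))"
```

```text
16.73 [0.4688 0.4314 0.0358] [-179.7    0.  -180. ] F [-0.2 -1.3 -1.4] w 0.017 g 24.99363576527685 q [-0.16  0.71 -0.91  1.58  0.6   1.15  0.36]
[[0.08, -0.14, 0.28], [0.001, 0.001, -0.005]]
```

{"name": "move_arm", "arguments": {
  "targets": [
    [[0,0,0.2],[0,0,0],5],
    [[0,0,0.1],[0,0,0],5],
    [[0,0,0],[0,0,0],5]
  ]
}}

```text
time: 17.1
ee_pos: [0.4688, 0.4315, 0.0329]
eef_rot: [0.002, 1.0, 0.0, 0.001]
ft_force: [0.4, -0.2, 6.4]
width: 0.017
grip_force: 25.0
```

{"name": "move_arm", "arguments": {
  "targets": [
    [[0,0,0],[0,0,0],30],
    [[0,0,0],[0,0,0],50],
    [[0,0,0],[0,0,0],50],
    [[0,0,-2],[0,0,0],55],
    [[0,0,-4],[0,0,0],60],
    [[0,0,-5],[0,0,0],60],
    [[0,0,-5],[0,0,0],60],
    [[-2.7,-4.9,0],[0,0,0],60],
    [[-2.7,-4.9,0],[0,0,0],60],
    [[-2.7,-4.9,0],[0,0,0],60],
    [[-2.8,-4.9,0],[0,0,0],60],
    [[-2.8,-4.9,0],[0,0,0],60],
    [[-2.8,-4.9,0],[0,0,0],60],
    [[0,0,0],[0,0,0],60]
  ]
}}

```text
time: 18.85
ee_pos: [0.6345, 0.1304, 0.1927]
eef_rot: [0.007, 1.0, -0.001, 0.0]
ft_force: [0.0, 1.7, 0.1]
width: 0.0522
grip_force: 0.0
```

```bash
python3 -c "
from h import *
st(); print(rel((.6345,.1355,.09),180)); c=cam('top'); s=cam('side'); print(rimfit(c,.643,.003),[pix2plane(c,u,v,.075)for u,v,q in rims(c)])
a=cv2.resize(c['image'][140:260,80:280],None,fx=3,fy=3); b=cv2.resize(s['image'][130:220,190:310],None,fx=2,fy=2); b=cv2.copyMakeBorder(b,0,a.shape[0]-b.shape[0],0,0,0); cv2.imwrite('pics/m6.png',np.hstack([a,b])[:,:800])"
```

```text
18.85 [0.6345 0.1304 0.1927] [-1.792e+02  1.000e-01  1.799e+02] F [0.  1.7 0.1] w 0.0522 g 0.0 q [ 0.38  0.57 -0.95  1.4   0.46  1.41  0.99]
[[0.02, 0.53, 10.27], [-0.002, 0.001, -0.013]]
(array([0.6435, 0.0019]), 88, np.float64(0.0008)) [array([ 0.61002416, -0.1281099 ,  0.075     ]), array([0.64144008, 0.00277508, 0.075     ])]
```

View pics/m6.png

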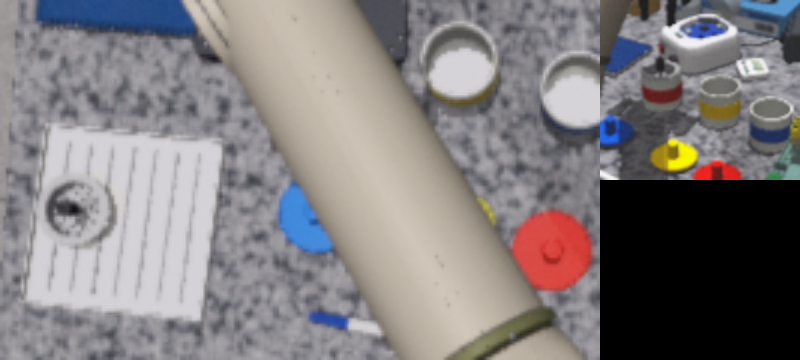

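The first sieve stands flat in the tray (77,210), and the yellow pot is empty and upright. Now the red pot's sieve.

{"name": "move_arm", "arguments": {
  "targets": [
    [[0,0.4,3],[0,0,-0.012],60],
    [[0,0,4],[0,0,0],60],
    [[0,0,2.5],[0,0,0],60],
    [[0,0,0.9],[0,0,0],60],
    [[0,0,0.5],[0,0,0],60],
    [[0,0,0],[0,0,0],40],
    [[0,0,0],[0,0,0],10],
    [[0,0,0],[0,0,0],5],
    [[0,0,0],[0,0,0],5],
    [[0,0,0],[0,0,0],5]
  ],
  "grip_force": 25
}}

```text
time: 20.2
ee_pos: [0.6322, 0.1402, 0.0832]
eef_rot: [-0.004, 1.0, -0.0, 0.0]
ft_force: [-0.3, -0.1, 0.7]
width: 0.0174
grip_force: 25.0
```

{"name": "move_arm", "arguments": {
  "targets": [
    [[0,0,-0.5],[0,0,0],5],
    [[0,0,-1],[0,0,0],5],
    [[0,0,-2],[0,0,0],5],
    [[0,0,-3],[0,0,0],5],
    [[0,0,-3],[0,0,0],5],
    [[3.4,3.9,0],[0,0,0],5],
    [[3.4,3.9,0],[0,0,0],5],
    [[3.4,3.9,0],[0,0,0],5],
    [[3.4,3.9,0],[0,0,0],5],
    [[3.4,3.9,0],[0,0,0],5],
    [[0,0,0],[0,0,0],5]
  ]
}}

```text
time: 21.58
ee_pos: [0.4571, 0.3383, 0.1801]
eef_rot: [-0.008, 1.0, 0.001, 0.001]
ft_force: [1.2, -1.0, -0.9]
width: 0.0173
grip_force: 25.0
```

```bash
python3 -c "
from h import *
st(); print(rel((.462,.336,.033),180))"
```

```text
21.57 [0.4571 0.3383 0.1801] [ 1.791e+02  1.000e-01 -1.799e+02] F [ 1.2 -1.  -0.9] w 0.0173 g 25.000602677464485 q [ 0.14  0.43 -1.07  1.63  0.39  1.31  0.59]
[[-0.47, -0.26, 14.71], [0.002, 0.001, 0.015]]
```

{"name": "move_arm", "arguments": {
  "targets": [
    [[-0.4,-0.2,3],[0,0,0],5],
    [[0,0,4],[0,0,0],5],
    [[0,0,4],[0,0,0],5],
    [[0,0,2],[0,0,0],5],
    [[0,0,0.8],[0,0,0],5],
    [[0,0,0.5],[0,0,0],5],
    [[0,0,0.2],[0,0,0],5],
    [[0,0,0],[0,0,0],5]
  ]
}}

```text
time: 22.58
ee_pos: [0.465, 0.3323, 0.0336]
eef_rot: [-0.004, 1.0, 0.0, 0.0]
ft_force: [0.1, 0.6, -1.4]
width: 0.0169
grip_force: 25.0
```

{"name": "move_arm", "arguments": {
  "targets": [
    [[0,0,0.1],[0,0,0],5],
    [[0,0,0],[0,0,0],30],
    [[0,0,0],[0,0,0],50],
    [[0,0,0],[0,0,0],50],
    [[0,0,-2],[0,0,0],55],
    [[0,0,-4],[0,0,0],60],
    [[0,0,-5],[0,0,0],60],
    [[0,0,-4],[0,0,0],60],
    [[0,5,0],[0,0,0],60],
    [[0,0,0],[0,0,0],60]
  ]
}}

```text
time: 23.82
ee_pos: [0.4625, 0.386, 0.184]
eef_rot: [-0.006, 1.0, 0.002, 0.0]
ft_force: [-0.4, 0.3, 0.3]
width: 0.052
grip_force: 0.0
```

```bash
python3 -c "
from h import *
st(); c=cam('top'); s=cam('side')
for n,x,y in(('red',.641,.141),('yel',.6425,.002),('blue',.611,-.128)): print(n,rimfit(c,x,y))
print([(pix2plane(c,u,v,.075).round(4),q)for u,v,q in rims(c)])
for n in('red','blue','yellow'): print(n,[(b[0],np.round(b[1],1),pix2plane(c,*b[1],.013).round(4)) for b in blobs(c['image'],n,(165,190,300,250),100)])
cv2.imwrite('pics/t7.png',cv2.resize(c['image'][130:280,80:340],None,fx=3,fy=3,interpolation=cv2.INTER_CUBIC))"
```

```text
23.82 [0.4625 0.386  0.184 ] [ 179.3    0.  -179.8] F [-0.4  0.3  0.3] w 0.052 g 0.0 q [ 0.01  0.5  -1.04  1.54  0.44  1.35  0.51]
red (array([0.6411, 0.1411]), 86, np.float64(0.0012))
yel (array([0.643 , 0.0026]), 87, np.float64(0.0008))
blue (array([ 0.6118, -0.1286]), 90, np.float64(0.0012))
[(array([ 0.6108, -0.1281,  0.075 ]), np.float32(12.60184)), (array([0.6405, 0.1403, 0.075 ]), np.float32(12.449034)), (array([0.6414, 0.0028, 0.075 ]), np.float32(12.418457))]
red [(493.5, array([263.5, 223.3]), array([ 0.4375, -0.1027,  0.013 ]))]
blue [(491.0, array([185.6, 210.7]), array([0.4762, 0.1609, 0.013 ]))]
yellow [(502.0, array([231.4, 216.3]), array([0.4596, 0.0055, 0.013 ]))]
```

View pics/t7.png

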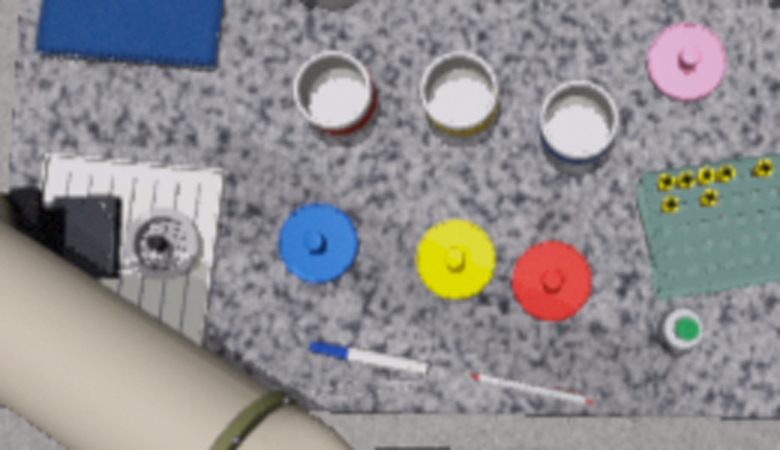

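Everything is as expected: two sieves in the tray, three empty pots and all the covers in place. Now the blue cover.

{"name": "move_arm", "arguments": {
  "targets": [
    [[-0.3,-4.5,0],[0,0,0],50],
    [[-0.3,-4.5,0],[0,0,0],50],
    [[-0.3,-4.5,0],[0,0,0],50],
    [[-0.3,-4.5,0],[0,0,0.01],50],
    [[-0.2,-4.5,0],[0,0,0],50],
    [[0,0,3],[0,0,0],50],
    [[0,0,4],[0,0,0],50],
    [[0,0,4],[0,0,0],50],
    [[0,0,2],[0,0,0],50],
    [[0,0,0],[0,0,0],50]
  ],
  "grip_force": 25
}}

```text
time: 25.18
ee_pos: [0.479, 0.1566, 0.0517]
eef_rot: [0.002, 1.0, -0.0, -0.001]
ft_force: [1.0, 0.6, -0.1]
width: 0.0437
grip_force: 0.0
```

```bash
python3 -c "
from h import *
st(); print(rel((.4763,.161,.018),180)); s=cam('side'); cv2.imwrite('pics/s8.png',cv2.resize(s['image'][150:240,150:270],None,fx=5,fy=5,interpolation=cv2.INTER_CUBIC))"
```

```text
25.18 [0.479  0.1566 0.0517] [-1.798e+02 -1.000e-01  1.800e+02] F [ 1.   0.6 -0.1] w 0.0437 g 0.0 q [ 0.47  0.43 -1.01  1.92  0.42  1.03  0.84]
[[0.27, 0.44, 3.37], [-0.0, -0.002, -0.003]]
```

View pics/s8.png

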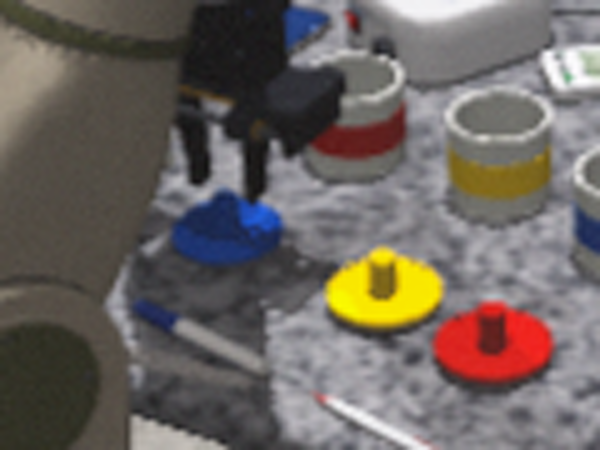

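The fingers straddle the blue knob. Nudging to centre, then descending and gripping.

{"name": "move_arm", "arguments": {
  "targets": [
    [[0.25,0.4,1],[0,0,0],50],
    [[0,0,1.2],[0,0,0],50],
    [[0,0,0.8],[0,0,0],50],
    [[0,0,0.2],[0,0,0],50],
    [[0,0,0],[0,0,0],50],
    [[0,0,0],[0,0,0],20],
    [[0,0,0],[0,0,0],10],
    [[0,0,0],[0,0,0],10],
    [[0,0,0],[0,0,0],10]
  ],
  "grip_force": 30
}}

```text
time: 26.35
ee_pos: [0.4772, 0.1611, 0.0202]
eef_rot: [0.001, 1.0, -0.0, 0.0]
ft_force: [0.3, -0.6, 1.6]
width: 0.0211
grip_force: 30.0
```

```bash
python3 -c "
from h import *
st()"
```

```text
26.35 [0.4772 0.1611 0.0202] [-179.8    0.   180. ] F [ 0.3 -0.6  1.6] w 0.0211 g 30.000017657876015 q [ 0.42  0.48 -0.97  1.94  0.48  0.97  0.79]
```

{"name": "move_arm", "arguments": {
  "targets": [
    [[0,0,-1],[0,0,0],10],
    [[0,0,-3],[0,0,0],10],
    [[0,0,-5],[0,0,0],10],
    [[0,0,-5],[0,0,0],10],
    [[0,0,-2],[0,0,0],10],
    [[-2.2,-4.8,0],[0,0,0],10],
    [[-2.2,-4.8,0],[0,0,0],10],
    [[-2.2,-4.8,0],[0,0,0],10],
    [[-2.3,-4.8,0],[0,0,0],10],
    [[-2.3,-4.8,0],[0,0,0],10],
    [[-2.3,-4.9,0],[0,0,0],10],
    [[0,0,3],[0,0,0],10],
    [[0,0,3],[0,0,0],10],
    [[0,0,0],[0,0,0],10],
    [[0,0,0],[0,0,0],10]
  ]
}}

```text
time: 28.22
ee_pos: [0.6116, -0.128, 0.1211]
eef_rot: [0.001, 1.0, -0.0, 0.0]
ft_force: [-0.5, -0.2, -1.1]
width: 0.0213
grip_force: 30.0
```

```bash
python3 -c "
from h import *
st(); print(rel((.6123,-.1284,.0872),180))
c=cam('top'); s=cam('side')
print(rimfit(c,.6118,-.1286)); print([(b[0],np.round(b[1],1)) for b in blobs(s['image'],'blue',(250,140,310,240),20)]); o=[.6115,-.1284]; print(proj(s,o+[.08]),proj(s,o+[.1]), proj(s,o+[.04]))
cv2.imwrite('pics/s9.png',cv2.resize(s['image'][140:220,220:330],None,fx=6,fy=6,interpolation=cv2.INTER_CUBIC))"
```

```text
28.23 [ 0.6116 -0.128   0.1211] [-179.9    0.   180. ] F [-0.5 -0.2 -1.1] w 0.0213 g 29.999810345470905 q [ 0.79  0.56 -0.9   1.55  0.46  1.25  1.4 ]
[[-0.07, -0.04, 3.39], [-0.0, 0.001, -0.002]]
(array([ 0.6127, -0.1459]), 27, np.float64(0.0042))
[(91.5, array([274.9, 175.2])), (68.5, array([274.3, 195.8]))]
(np.float64(274.1637580874425), np.float64(183.3761772099716)) (np.float64(274.21465181474906), np.float64(178.98443791994282)) (np.float64(274.06363902563174), np.float64(192.01568625568697))
```

View pics/s9.png

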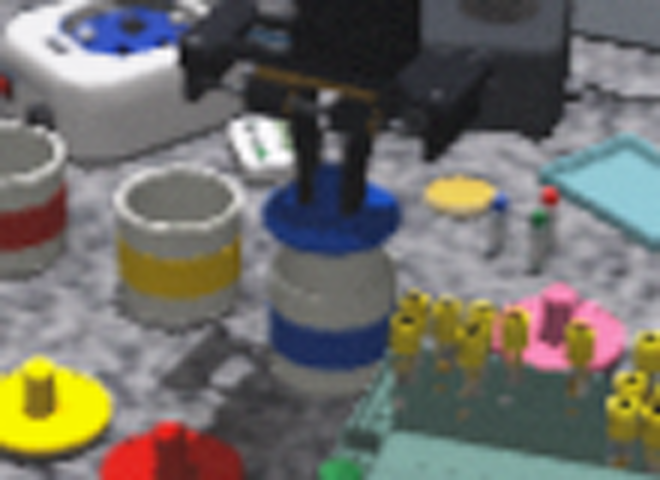

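The cover (333,210) is centred over the blue pot (331), well within a pixel in the side view. Lowering.

{"name": "move_arm", "arguments": {
  "targets": [
    [[-0.05,0,1.5],[0,0,0],10],
    [[0,0,0.8],[0,0,0],10],
    [[0,0,0.4],[0,0,0],10],
    [[0,0,0],[0,0,0],10]
  ]
}}

```text
time: 28.82
ee_pos: [0.6115, -0.1282, 0.0927]
eef_rot: [0.001, 1.0, 0.0, -0.0]
ft_force: [0.0, 0.6, -0.9]
width: 0.0209
grip_force: 30.0
```

```bash
python3 -c "
from h import *
st()"
```

```text
28.82 [ 0.6115 -0.1282  0.0927] [-179.8   -0.  -180. ] F [ 0.   0.6 -0.9] w 0.0209 g 29.999797269701958 q [ 0.78  0.59 -0.88  1.57  0.48  1.2   1.38]
```

{"name": "move_arm", "arguments": {
  "targets": [
    [[0,0,0.3],[0,0,0],10],
    [[0,0,0.2],[0,0,0],10],
    [[0,0,0],[0,0,0],10]
  ]
}}

```text
time: 29.2
ee_pos: [0.6117, -0.1282, 0.0879]
eef_rot: [0.001, 1.0, -0.0, -0.0]
ft_force: [0.5, 0.2, -0.5]
width: 0.0209
grip_force: 30.0
```

{"name": "move_arm", "arguments": {
  "targets": [
    [[0,0,0.05],[0,0,0],10],
    [[0,0,0],[0,0,0],30],
    [[0,0,0],[0,0,0],45],
    [[0,0,0],[0,0,0],50],
    [[0,0,-1],[0,0,0],50],
    [[0,0,-3],[0,0,0],50],
    [[0,0,-4],[0,0,0],50],
    [[0,0,-4],[0,0,0],50],
    [[0,5,0],[0,0,0],50],
    [[0,5,0],[0,0,0],50],
    [[0,5,0],[0,0,0],50],
    [[0,5,0],[0,0,0],50],
    [[0,0,0],[0,0,0],50]
  ]
}}

```text
time: 30.82
ee_pos: [0.6114, 0.0775, 0.2088]
eef_rot: [-0.002, 1.0, 0.001, 0.0]
ft_force: [-0.2, 0.1, -0.5]
width: 0.0432
grip_force: 0.0
```

```bash
python3 -c "
from h import *
st(); c=cam('top'); s=cam('side'); print(rel((.4596,.0055,.05),180))
for k,roi in((c,(165,140,300,250)),(s,(150,140,300,260))):
  for n in('red','blue','yellow'): print(n,[(b[0],np.round(b[1],1),np.round(b[2],1),pix2plane(k,*b[1],.08 if n=='blue' else .013).round(4)) for b in blobs(k['image'],n,roi,100)])"
```

```text
30.82 [0.6114 0.0775 0.2088] [ 1.797e+02  1.000e-01 -1.799e+02] F [-0.2  0.1 -0.5] w 0.0432 g 0.0 q [ 0.52  0.49 -0.98  1.47  0.41  1.4   1.1 ]
[[15.27, -6.67, 15.8], [-0.0, 0.001, -0.002]]
red [(378.5, array([264.3, 223. ]), array([23.9, 25.6]), array([ 0.4385, -0.1053,  0.013 ]))]
blue [(547.5, array([272. , 169.5]), array([26.6, 27.8]), array([ 0.6095, -0.1267,  0.08  ]))]
yellow []
red [(256.5, array([248.2, 218.6]), array([15.1, 23.3]), array([ 0.441 , -0.1049,  0.013 ]))]
blue [(203.5, array([274.7, 182.4]), array([14.3, 21.2]), array([ 0.6189, -0.1272,  0.08  ])), (189.5, array([208.9, 145.9]), array([17. , 48.4]), array([0.7638, 0.2695, 0.08  ]))]
yellow [(166.5, array([226.7, 207.5]), array([14.5, 21.7]), array([0.467 , 0.0038, 0.013 ]))]
```

The blue cover is on its pot and the other covers haven't moved. Now yellow.

{"name": "move_arm", "arguments": {
  "targets": [
    [[3.8,-1.8,0],[0,0,0],50],
    [[3.8,-1.8,0],[0,0,0],50],
    [[3.8,-1.8,0],[0,0,0],50],
    [[3.8,-1.8,0],[0,0,0],50],
    [[0,0,4],[0,0,0],50],
    [[0,0,4],[0,0,0],50],
    [[0,0,4],[0,0,0],50],
    [[0,0,3],[0,0,0],50],
    [[0,0,0],[0,0,0],50],
    [[0,0,0],[0,0,0],50]
  ]
}}

```text
time: 32.17
ee_pos: [0.4609, -0.0004, 0.0588]
eef_rot: [0.002, 1.0, -0.0, 0.001]
ft_force: [0.3, 0.3, 0.1]
width: 0.0435
grip_force: 0.0
```

```bash
python3 -c "
from h import *
st(); print(rel((.4596,.0055,.019),180)); s=cam('side')
print([(b[0],np.round(b[1],1)) for b in blobs(s['image'],'yellow',(180,180,270,240),20)])
cv2.imwrite('pics/s10.png',cv2.resize(s['image'][160:250,170:290],None,fx=5,fy=5,interpolation=cv2.INTER_CUBIC))"
```

```text
32.17 [ 4.609e-01 -4.000e-04  5.880e-02] [-1.798e+02  1.000e-01  1.800e+02] F [0.3 0.3 0.1] w 0.0435 g 0.0 q [ 0.85  0.3  -1.04  2.02  0.31  0.99  1.22]
[[0.14, 0.59, 3.98], [-0.0, 0.001, -0.004]]
[(99.0, array([226.4, 207.7]))]
```

View pics/s10.png

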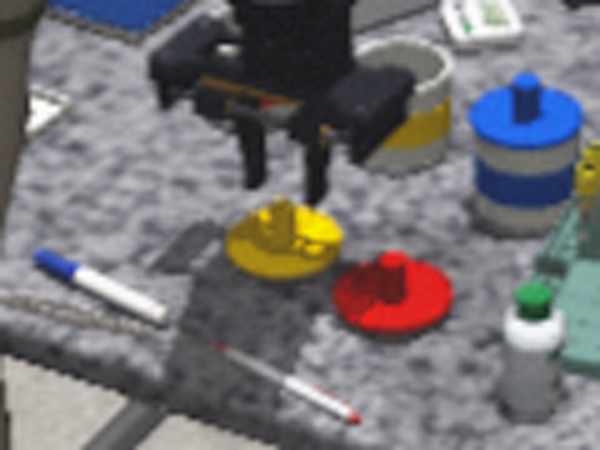

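The blue cover sits level (525,115), and the yellow knob (284,220) is between the fingers. Gripping.

{"name": "move_arm", "arguments": {
  "targets": [
    [[0.1,0.5,1.5],[0,0,0],50],
    [[0,0,1.3],[0,0,0],50],
    [[0,0,0.8],[0,0,0],50],
    [[0,0,0.2],[0,0,0],50],
    [[0,0,0],[0,0,0],50],
    [[0,0,0],[0,0,0],20],
    [[0,0,0],[0,0,0],10],
    [[0,0,0],[0,0,0],10],
    [[0,0,0],[0,0,0],10]
  ],
  "grip_force": 30
}}

```text
time: 33.35
ee_pos: [0.4592, 0.0051, 0.0197]
eef_rot: [0.001, 1.0, -0.0, 0.0]
ft_force: [-1.3, 0.1, 1.2]
width: 0.0207
grip_force: 30.0
```

```bash
python3 -c "
from h import *
st()"
```

```text
33.35 [0.4592 0.0051 0.0197] [-179.8    0.   180. ] F [-1.3  0.1  1.2] w 0.0207 g 29.99965184368193 q [ 0.79  0.37 -1.    2.05  0.39  0.92  1.15]
```

{"name": "move_arm", "arguments": {
  "targets": [
    [[0,0,-1],[0,0,0],10],
    [[0,0,-3],[0,0,0],10],
    [[0,0,-5],[0,0,0],10],
    [[0,0,-5],[0,0,0],10],
    [[0,0,-2],[0,0,0],10],
    [[-4.6,0,0],[0,0,0],10],
    [[-4.6,0,0],[0,0,0],10],
    [[-4.6,-0.1,0],[0,0,0],10],
    [[-4.5,-0.1,0],[0,0,0],10],
    [[0,0,3],[0,0,0],10],
    [[0,0,3],[0,0,0],10],
    [[0,0,0],[0,0,0],10],
    [[0,0,0],[0,0,0],10]
  ]
}}

```text
time: 34.98
ee_pos: [0.6426, 0.0028, 0.1212]
eef_rot: [0.001, 1.0, 0.0, 0.001]
ft_force: [0.1, -0.4, -0.4]
width: 0.021
grip_force: 30.0
```

```bash
python3 -c "
from h import *
st(); print(rel((.642,.0025,.0867),180)); s=cam('side'); print([(b[0],np.round(b[1],1),np.round(b[2],1)) for b in blobs(s['image'],'yellow',(220,130,290,210),15)]); print(proj(s,(.642,.0025,.113)))"
```

```text
34.98 [0.6426 0.0028 0.1212] [-1.798e+02  1.000e-01 -1.800e+02] F [ 0.1 -0.4 -0.4] w 0.021 g 29.999687955714762 q [ 0.61  0.64 -0.97  1.5   0.54  1.29  1.15]
[[0.06, -0.03, 3.45], [0.0, 0.001, -0.003]]
[(22.5, array([242.6, 165.5]), array([5.9, 8.4])), (22.0, array([287.5, 194. ]), array([5.1, 8.8]))]
(np.float64(248.27627698909578), np.float64(165.0066927196229))
```

{"name": "move_arm", "arguments": {
  "targets": [
    [[0,0,1.5],[0,0,0],10],
    [[0,0,0.8],[0,0,0],10],
    [[0,0,0.4],[0,0,0],10],
    [[0,0,0],[0,0,0],10]
  ]
}}

```text
time: 35.52
ee_pos: [0.6419, 0.0027, 0.0922]
eef_rot: [0.001, 1.0, 0.0, -0.0]
ft_force: [0.4, -0.2, -0.1]
width: 0.021
grip_force: 30.0
```

```bash
python3 -c "
from h import *
st(); s=cam('side'); cv2.imwrite('pics/s11.png',cv2.resize(s['image'][140:220,200:310],None,fx=6,fy=6,interpolation=cv2.INTER_CUBIC))"
```

```text
35.52 [0.6419 0.0027 0.0922] [-179.8   -0.  -180. ] F [ 0.4 -0.2 -0.1] w 0.021 g 29.9998636264354 q [ 0.6   0.66 -0.95  1.52  0.56  1.25  1.13]
```

View pics/s11.png

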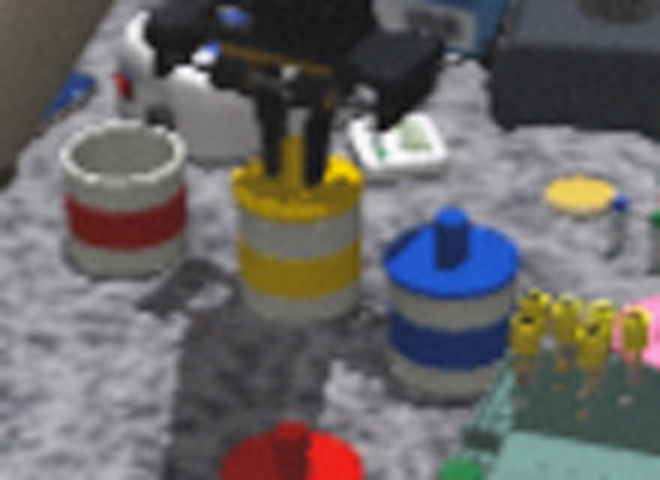

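The yellow cover is concentric with its pot, its plug just inside the mouth, level and unforced. Seat it, release, then go on towards red.

{"name": "move_arm", "arguments": {
  "targets": [
    [[0,0,0.3],[0,0,0],10],
    [[0,0,0.25],[0,0,0],10],
    [[0,0,0],[0,0,0],10],
    [[0,0,0],[0,0,0],30],
    [[0,0,0],[0,0,0],45],
    [[0,0,0],[0,0,0],50],
    [[0,0,-1],[0,0,0],50],
    [[0,0,-3],[0,0,0],50],
    [[0,0,-4],[0,0,0],50],
    [[0,0,-4],[0,0,0],50],
    [[0,5,0],[0,0,0],50],
    [[0,5,0],[0,0,0],50],
    [[0,5,0],[0,0,0],50],
    [[0,0,0],[0,0,0],50]
  ]
}}

```text
time: 37.33
ee_pos: [0.6409, 0.1586, 0.2082]
eef_rot: [-0.003, 1.0, 0.001, 0.0]
ft_force: [-0.1, -0.7, 0.9]
width: 0.0435
grip_force: 0.0
```

```bash
python3 -c "
from h import *
st(); c=cam('top'); s=cam('side'); print(rel((.4376,-.1028,.05),180))
for k,roi in((c,(200,140,300,250)),(s,(200,140,300,260))):
  for n in('red','blue','yellow'): print(n,[(b[0],np.round(b[1],1),np.round(b[2],1),pix2plane(k,*b[1],.08 if n!='red' else .013).round(4)) for b in blobs(k['image'],n,roi,60)])"
```

```text
37.33 [0.6409 0.1586 0.2082] [ 179.7    0.  -179.9] F [-0.1 -0.7  0.9] w 0.0435 g 0.0 q [ 0.35  0.61 -1.01  1.34  0.51  1.46  0.95]
[[20.46, -25.62, 15.75], [-0.0, 0.0, -0.002]]
red [(487.0, array([263.6, 223. ]), array([25.3, 25.9]), array([ 0.4383, -0.1031,  0.013 ]))]
blue [(546.0, array([272.1, 169.5]), array([26.4, 27.9]), array([ 0.6094, -0.1268,  0.08  ]))]
yellow [(568.5, array([232.2, 159.5]), array([26.9, 28.3]), array([0.6409, 0.0031, 0.08  ]))]
red [(256.0, array([248.1, 218.5]), array([15.1, 23.2]), array([ 0.441 , -0.1046,  0.013 ]))]
blue [(205.0, array([274.7, 182.3]), array([14.3, 21.3]), array([ 0.6194, -0.1267,  0.08  ])), (91.0, array([201.1, 156.6]), array([10.3, 33.4]), array([0.6652, 0.246 , 0.08  ]))]
yellow [(149.0, array([249.4, 170.9]), array([13.5, 21. ]), array([0.6523, 0.0035, 0.08  ]))]
```

{"name": "move_arm", "arguments": {
  "targets": [
    [[2.9,-3.7,0],[0,0,0],50],
    [[2.9,-3.7,0],[0,0,0],50],
    [[2.9,-3.7,0],[0,0,0],50],
    [[2.9,-3.7,0],[0,0,0],50],
    [[2.9,-3.7,0],[0,0,0],50],
    [[2.9,-3.7,0],[0,0,0],50],
    [[2.9,-3.7,0],[0,0,0],50],
    [[0,0,4],[0,0,0],50],
    [[0,0,4],[0,0,0],50],
    [[0,0,4],[0,0,0],50],
    [[0,0,3],[0,0,0],50],
    [[0,0,0],[0,0,0],50],
    [[0,0,0],[0,0,0],50]
  ]
}}

```text
time: 39.05
ee_pos: [0.4394, -0.1065, 0.0583]
eef_rot: [0.002, 1.0, -0.0, 0.001]
ft_force: [0.4, -0.1, -0.0]
width: 0.0438
grip_force: 0.0
```

```bash
python3 -c "
from h import *
st(); print(rel((.4378,-.1029,.019),180)); s=cam('side')
print([(b[0],np.round(b[1],1)) for b in blobs(s['image'],'red',(220,195,280,250),20)])"
```

```text
39.05 [ 0.4394 -0.1065  0.0583] [-1.798e+02  1.000e-01  1.800e+02] F [ 0.4 -0.1 -0. ] w 0.0438 g 0.0 q [ 1.15  0.3  -1.11  2.04  0.33  0.99  1.45]
[[0.17, 0.36, 3.93], [-0.001, 0.001, -0.004]]
[(237.5, array([248.3, 218.6]))]
```

{"name": "move_arm", "arguments": {
  "targets": [
    [[0.15,0.3,1.5],[0,0,0],50],
    [[0,0,1.3],[0,0,0],50],
    [[0,0,0.8],[0,0,0],50],
    [[0,0,0.2],[0,0,0],50],
    [[0,0,0],[0,0,0],50],
    [[0,0,0],[0,0,0],20],
    [[0,0,0],[0,0,0],10],
    [[0,0,0],[0,0,0],10],
    [[0,0,0],[0,0,0],10]
  ],
  "grip_force": 30
}}

```text
time: 40.22
ee_pos: [0.4374, -0.1029, 0.0192]
eef_rot: [0.001, 1.0, -0.0, 0.0]
ft_force: [-0.5, -0.1, 2.2]
width: 0.0211
grip_force: 30.0
```

```bash
python3 -c "
from h import *
st()"
```

```text
40.23 [ 0.4374 -0.1029  0.0192] [-179.8    0.   180. ] F [-0.5 -0.1  2.2] w 0.0211 g 29.99971843790263 q [ 1.09  0.37 -1.05  2.07  0.41  0.92  1.38]
```

{"name": "move_arm", "arguments": {
  "targets": [
    [[0,0,-1],[0,0,0],10],
    [[0,0,-3],[0,0,0],10],
    [[0,0,-5],[0,0,0],10],
    [[0,0,-5],[0,0,0],10],
    [[0,0,-3],[0,0,0],10],
    [[-3.4,4,0],[0,0,0],10],
    [[-3.4,4,0],[0,0,0],10],
    [[-3.4,4.1,0],[0,0,0],10],
    [[-3.4,4.1,0],[0,0,0],10],
    [[-3.4,4.1,0],[0,0,0],10],
    [[-3.4,4.1,0],[0,0,0],10],
    [[0,0,0],[0,0,0],10],
    [[0,0,4],[0,0,0],10],
    [[0,0,3],[0,0,0],10],
    [[0,0,0],[0,0,0],10],
    [[0,0,0],[0,0,0],10]
  ]
}}

```text
time: 42.22
ee_pos: [0.6425, 0.1404, 0.1209]
eef_rot: [0.002, 1.0, 0.0, 0.001]
ft_force: [0.3, 0.2, 0.3]
width: 0.0215
grip_force: 30.0
```

```bash
python3 -c "
from h import *
st(); print(rel((.6407,.1409,.0862),180)); s=cam('side'); cv2.imwrite('pics/s12.png',cv2.resize(s['image'][130:210,180:290],None,fx=6,fy=6,interpolation=cv2.INTER_CUBIC))"
```

```text
42.23 [0.6425 0.1404 0.1209] [-1.798e+02  1.000e-01 -1.800e+02] F [0.3 0.2 0.3] w 0.0215 g 30.000010463409126 q [ 0.41  0.7  -1.03  1.45  0.6   1.33  0.91]
[[0.18, 0.05, 3.47], [0.0, 0.002, -0.003]]
```

View pics/s12.png

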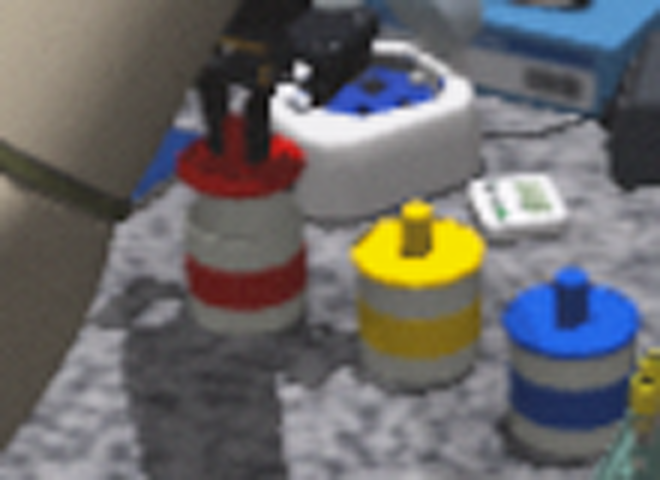

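The yellow and blue covers sit level. The red cover (240) looks slightly left of its pot (244), so I'll measure it.

Run:
```python
from h import *
s=cam('side'); 
def ext(col,roi,sat=90):
    h=cv2.cvtColor(s['image'],cv2.COLOR_BGR2HSV)[roi[1]:roi[3],roi[0]:roi[2]]
    hh=h[...,0].astype(int); ref={'red':0,'yellow':26,'blue':112}[col]; d=np.abs((hh-ref+90)%180-90)
    m=(d<12)&(h[...,1]>sat)&(h[...,2]>50); out=[]
    for row in range(m.shape[0]):
        x=np.where(m[row])[0]
        if len(x)>8: out.append((row+roi[1],x[0]+roi[0],x[-1]+roi[0],round((x[0]+x[-1])/2+roi[0],1)))
    return out
print(ext('red',(200,150,240,190)))
print(ext('yellow',(236,160,270,200)))
for z in(.112,.04): print(proj(s,(.6407,.1409,z)))
for z in(.08,.04): print(proj(s,(.6424,.0025,z)))
```

```text
[(153, np.int64(213), np.int64(228), np.float64(220.5)), (154, np.int64(212), np.int64(229), np.float64(220.5)), (155, np.int64(210), np.int64(230), np.float64(220.0)), (156, np.int64(210), np.int64(230), np.float64(220.0)), (157, np.int64(210), np.int64(230), np.float64(220.0)), (158, np.int64(210), np.int64(229), np.float64(219.5)), (159, np.int64(210), np.int64(228), np.float64(219.0)), (160, np.int64(211), np.int64(228), np.float64(219.5)), (161, np.int64(212), np.int64(227), np.float64(219.5)), (162, np.int64(215), np.int64(223), np.float64(219.0)), (174, np.int64(211), np.int64(230), np.float64(220.5)), (175, np.int64(211), np.int64(230), np.float64(220.5)), (176, np.int64(211), np.int64(230), np.float64(220.5)), (177, np.int64(212), np.int64(230), np.float64(221.0)), (178, np.int64(212), np.int64(229), np.float64(220.5)), (179, np.int64(213), np.int64(228), np.float64(220.5)), (180, np.int64(214), np.int64(226), np.float64(220.0))]
[(166, np.int64(243), np.int64(255), np.float64(249.0)), (167, np.int64(242), np.int64(257), np.float64(249.5)), (168, np.int64(241), np.int64(259)
[... 475 characters left out ...]
 np.int64(243), np.int64(255), np.float64(249.0)), (182, np.int64(240), np.int64(259), np.float64(249.5)), (183, np.int64(240), np.int64(259), np.float64(249.5)), (184, np.int64(240), np.int64(259), np.float64(249.5)), (185, np.int64(240), np.int64(259), np.float64(249.5)), (186, np.int64(240), np.int64(259), np.float64(249.5)), (187, np.int64(241), np.int64(257), np.float64(249.0)), (188, np.int64(243), np.int64(256), np.float64(249.5))]
(np.float64(218.69832492615947), np.float64(157.84032125627354))
(np.float64(219.55135444450374), np.float64(172.87641015016752))
(np.float64(248.47033791323935), np.float64(172.0559112932848))
(np.float64(248.6441702789889), np.float64(180.48884016145485))
```

The 0.8 px offset equals the expected lean of the vertical (0.85 px), so the cover is aligned. Lowering.

{"name": "move_arm", "arguments": {
  "targets": [
    [[0.1,0.05,1.5],[0,0,0],10],
    [[0,0,0.8],[0,0,0],10],
    [[0,0,0.4],[0,0,0],10],
    [[0,0,0],[0,0,0],10]
  ]
}}

```text
time: 42.82
ee_pos: [0.6408, 0.1412, 0.0916]
eef_rot: [0.001, 1.0, -0.0, -0.0]
ft_force: [-0.3, 0.6, -0.9]
width: 0.0211
grip_force: 30.0
```

```bash
python3 -c "
from h import *
st()"
```

```text
42.83 [0.6408 0.1412 0.0916] [-179.8   -0.   180. ] F [-0.3  0.6 -0.9] w 0.0211 g 30.000104438513517 q [ 0.4   0.72 -1.01  1.48  0.62  1.29  0.89]
```

Free entry. Seat it, release, lift and move back clear for a last look.

{"name": "move_arm", "arguments": {
  "targets": [
    [[0,0,0.3],[0,0,0],10],
    [[0,0,0.25],[0,0,0],10],
    [[0,0,0],[0,0,0],10],
    [[0,0,0],[0,0,0],30],
    [[0,0,0],[0,0,0],45],
    [[0,0,0],[0,0,0],50],
    [[0,0,-1],[0,0,0],50],
    [[0,0,-3],[0,0,0],50],
    [[0,0,-4],[0,0,0],50],
    [[0,0,-4],[0,0,0],50],
    [[0,0,-3],[0,0,0],50],
    [[4,0,0],[0,0,0],50],
    [[5,-2,0],[0,0,0],50],
    [[5,-4,0],[0,0,0],50],
    [[0,-4,0],[0,0,0],50],
    [[0,0,0],[0,0,0],50],
    [[0,0,0],[0,0,0],50]
  ]
}}

```text
time: 44.95
ee_pos: [0.5116, 0.05, 0.2389]
eef_rot: [0.001, 1.0, 0.001, 0.001]
ft_force: [0.9, 0.5, -0.1]
width: 0.0435
grip_force: 0.0
```

```bash
python3 -c "
from h import *
st(); c=cam('top'); s=cam('side')
a=cv2.resize(c['image'][130:270,80:340],(520,280)); b=cv2.resize(s['image'][120:260,100:360],(520,280),interpolation=cv2.INTER_CUBIC); cv2.imwrite('pics/f13.png',np.vstack([a,b]))
for n in('red','blue','yellow'): print(n,[(b[0],np.round(b[1],1),np.round(b[2],1),pix2plane(c,*b[1],.08).round(4)) for b in blobs(c['image'],n,(165,140,300,190),60)])"
```

```text
44.95 [0.5116 0.05   0.2389] [-1.799e+02  1.000e-01 -1.799e+02] F [ 0.9  0.5 -0.1] w 0.0435 g 0.0 q [ 0.93  0.29 -1.28  1.68  0.28  1.38  1.18]
red []
blue [(545.0, array([272.1, 169.6]), array([26.5, 27.7]), array([ 0.6094, -0.1271,  0.08  ]))]
yellow [(569.5, array([232.2, 159.6]), array([26.9, 28.4]), array([0.6405, 0.003 , 0.08  ]))]
```

View pics/f13.png

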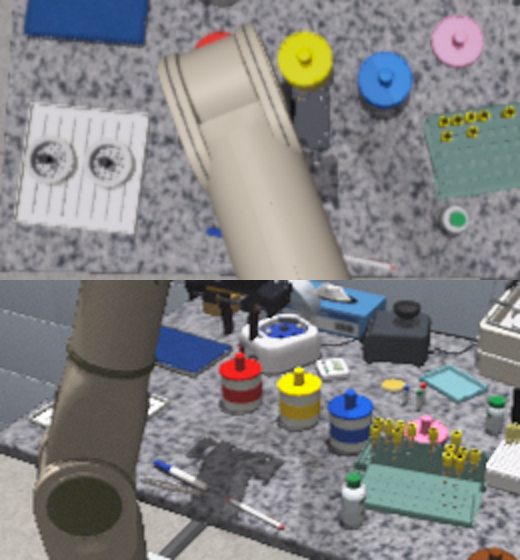

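Both sieves are flat in the tray, all three pots are closed level in their own colours, and the bottle stands upright at the right. The robot is touching nothing, so I'm handing in.

```bash
python3 -c "
from h import *
print(r.close_job())"
```

```text
the job is handed in; nothing more can be done
None
```

I handed the job in at about 45 s: the bottle stands upright on the bench, the two sieves that were present stand flat in the tray, and all three pots are closed level with their own covers.

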